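Pin back the belt tensioner of the stencil plotter

ROBOT

A 7-joint arm with a two-finger parallel gripper is mounted at the origin on the work surface. World frame = base frame: x ahead of the robot, y to its left, z up, the work surface at z = 0. Lengths are in m, angles in rad, forces in N, time in s.
With the tool pointing down it reaches from about 0.4 to 0.85 m from the base axis. Payload 6.9 kg.
Tool frame: the origin (TCP) lies midway between the tips of the shut fingers; the grasp point (between the pads) lies behind it (ctrl.pinch_z is the z of the grasp point in the tool frame, in m); z points along the fingers, y is the line along which they close (so a half turn about z gives the same grasp; the last joint's range is limited). The gripper opens to 85 mm and grips with 20 to 120 N. Pads are 22 mm wide; open, the fingers measure 114 mm over their backs; the gripper's body (76 mm by 85 mm) begins 54 mm behind the grasp point. The pads swing forward as they close: fully open they stand 13 mm farther back than shut.
Start: joints at [-1.206, 0.507, -0.238, 1.5, 0.126, 1.149, -0.155], TCP at [0.161, 0.604, 0.21] pointing down, gripper open.
Joint ranges: [-3.08, 3.08], [-0.24, 2.05], [-1.43, 1.35], [0, 2.5], [-1.52, 4.66], [0.17, 1.96], [-2.89, 2.89]. Speed limits (rad/s): [2.39, 2.39, 3.14, 3.14, 3.14, 3.14, 3.14].

INTERFACE

Orientations are given as a unit quaternion [w, x, y, z].
In Python, from station import ctrl, get_state, vision, ticket, models gives the robot as it stands. Calls block until the motion is done:
- ctrl.movep(position, orientation): joint-space move of the TCP to a pose.
- ctrl.movel(position, frame=None, max_speed=0.15): straight line of the TCP; frame=None keeps the orientation; max_speed is the mean speed in m/s.
- ctrl.set_joints(angles): joint-space move.
- ctrl.ungrasp() and ctrl.close_gripper(force=None): open the fingers fully, or close them until they stop; force is the grip in N (None keeps the last).
- ctrl.pause(seconds).
- ctrl.ik(position, orientation): joint angles nearest the present ones, or None.
- get_state(): the state.
- vision.grab_frame(name): name is "side" or "top"; returns (picture, depth): 400x640x3 uint8, blue, green, red; 400x640 float32, m along the optical axis (not along the pixel's ray), 0 where there is no reading.
- vision.camera_info(name): a dict with "mtx" (3x3 intrinsics, pixels), "R" (3x3) and "t" (3): a world point X has camera coordinates R X + t. Camera axes: x right, y down, z forward; pixel columns grow to the right and rows downward; lengths in m; the calibration is good to about 2 mm. A picture is of the moment at which its call begins. camera_info takes no time and is no camera call.
A pose or a line that the arm cannot do raises ctrl.Unreachable and nothing moves.
- ticket.close_job(): hands the job in; it is judged then, once.
Trained networks look in the newest picture that a camera, given by its name, has taken for a name from the list of things; names that differ only in an ending like _2 or _b are one class to them, and where a whole thing is asked for, a point or a joint stands for the part that bears it (a point fixed in the world has none). Each returns a list of dicts, best first, with "p" (0 to 1); they miss things now and then, are a little off and sometimes report something else, mostly with a low value. They report only what shows in the picture. A call takes as long as a camera call. They do not tell look-alikes from the thing itself.
- models.recognise(camera, target): "point" ([column, row] in pixels, amid what is visible of it).
- models.masks_of(camera, target): "mask" (400x640 bool, what is visible of it) and "point" ([column, row] in pixels, amid what is visible of it).
The state is a dict: "time": time; "qpos": joint angles; "qd": joint speeds; "tau": joint torques, N m; "tcp_pos": TCP position; "eef_rot": TCP orientation; "contact_force": force on the tool from outside, world axes, zero at the start; "wrist_torque": the same for the moment, N m; "width": finger opening in m; "gripper_force": force on a finger pad.
Only numpy, scipy, OpenCV 4.12 (cv2) and the standard library are available. Lean on these libraries where they do the work, as an engineer would, in place of code of your own. Each camera call takes 0.05 s, during which the arm holds its last target. There are 200 camera calls.

TASK

The desktop plotter's belt is off for renewal: swing its yellow sprung tensioner arm back against the spring and lock it there with the red-handled pin from the tool block, pushed fully home through the eye of the arm into the hole of the dark locking quadrant beneath. Then let go, with the pin alone holding the arm back, and leave the other things on the desk where they are.

Things in the scene. Friction and masses are not known exactly. Their poses are not given: they have to be found in the camera images.
- plotter: Light grey flatbed plotter, fixed, its whole bed sloping at 30 degrees; place and yaw vary. Its service bay with the drive is open at one end, the bed with a green stencil blank at the other. Origin on the desk, straight below drive_plate's origin; x level, towards the high edge. Heights in the bay, along drive_plate's z: rim 20 mm, pulleys 22 mm, the arm's pivot boss 41 mm, the rest lower.
- drive_plate: Aluminium drive plate in the bay, sloping at 30 degrees, fixed to the plotter. Origin on the pivot axis of the tensioner arm, at the plane from which heights are counted. z: along the pivot axis, out of the plate, 30 degrees from vertical; x: straight up the slope; y: level.
- tensioner (a joint): Swing of the yellow arm about drive_plate's z, rad: 0 at rest, growing counter-clockwise seen from above, end of travel 1.0. A spring drives it back to 0: about 3 N at the eye starts it, 5 to 6 N holds it at 0.6 to 0.85, and only the pin can keep it there. At 0 the arm points from the pivot along (-0.900, 0.435) in drive_plate's x, y; at q this is turned by q about +z.
- tensioner_eye (a point): Centre of the top face of the eye block at the end of the yellow arm, 110 mm from the pivot axis, at height 30 mm over drive_plate's origin plane; swings with the arm. x: from the pivot to the eye; z: along the eye, as drive_plate's z. The eye is a round through hole of 15 mm in a block 32 x 32 mm, 12 mm thick (heights 18 to 30 mm).
- lock_zone (a point): Fixed point in drive_plate, middle of the range where the lock hole may be (swing 0.725), at height 16 mm: the flat top of the dark steel quadrant, a band 92 to 128 mm from the pivot under the whole swing of the eye. Its one hole, 16 mm across, 24 mm deep, 110 mm from the pivot, lies under the eye at a swing of 0.60 to 0.85, different each time, ringed in white: look, or feel for it with the pin's tip through the eye.
- pin_handle (a point): Centre of the red handle of the locking pin, upright in an outer hole of the tool block (which one varies). Handle 40 mm along the pin's x, 16 mm along its y (grip across this), 48 mm along its z, the pin's axis. Below it a collar 26 mm across, 5 mm thick, then the shank: 12 mm diameter, 38 mm long, its last 6 mm tapering to 6 mm. 0.09 kg. Home, the collar rests on the eye block.
- pin_tip (a point): The pointed lower end of the locking pin, on its axis, 67 mm below the centre of the handle. With the pin fully home it is at height -8 mm of drive_plate; resting on the quadrant's flat top, at 16 mm.
- tool_block: Wooden tool block, 170 x 56 mm, 45 mm high, fixed; its origin is the centre of its underside, x along its length. Holes of 14.5 mm at x = -55, 0 and 55 mm, 40 mm deep; the pin's collar rests on the block's top. The middle hole is empty.
- driver_centre (a point): Blue-handled hex driver, 94 mm long, handle 28 mm across, standing in the other outer hole of the tool block. Point 60 mm above its lower end. Bystander: leave it.
- mouse: Black computer mouse, 105 x 60 x 31 mm, lying; origin under its centre. Bystander.
- tea_bottle: Tea bottle, 66 mm diameter, 205 mm high, origin under its centre. Bystander.
- tape_roll: Roll of masking tape lying flat, 90 mm across, 20 mm high, origin under its centre. Bystander.
- ink_jar: Small jar with a grey cap, 60 mm diameter, 60 mm high, origin under its centre. Bystander.
- screwdriver: Orange-handled screwdriver lying on the desk along its x, 190 mm long, 26 mm thick, origin under its middle. Bystander.
- spare_idler: Spare idler roller, black, 40 mm across, 17 mm high, origin under its centre. Bystander.
There are look-alikes about, which are no part of the job. There is more than one size of the part that bears pin_handle; the job needs the middle-sized.

How it is judged:
By the outcome, as a careful person would: the job done as asked, in the order asked, and still so for the second after the job is handed in, with the robot touching nothing.
It also fails if it takes over 50 s, if anything falls off the work surface, if the arm or the gripper's body presses on something with over 40 N, if the wrist force passes 120 N, or if a joint passes its speed limit or range.

## Working session

There is one attempt and no reset: what is moved stays moved. The work goes in short steps, each a Python script; the robot and the scene stay as the last script left them, time stands still between calls to the robot, and variables do not carry over. Pictures are saved under pics/ and viewed, at most 10 in all, crops included, and the job is handed in when it is done.

```bash
ls; mkdir -p pics; cat > h.py <<'E'
import numpy as np, cv2
from station import ctrl, get_state, vision, ticket, models
def px2w(cam,u,v,d):
    c=vision.camera_info(cam);K=np.array(c["mtx"]);R=np.array(c["R"]);t=np.array(c["t"])
    p=np.linalg.inv(K)@np.array([u,v,1.0])*d
    return R.T@(p-t)
def w2px(cam,X):
    c=vision.camera_info(cam);p=np.array(c["mtx"])@(np.array(c["R"])@np.asarray(X)+np.array(c["t"]))
    return p[:2]/p[2]
def cloud(cam,depth):
    c=vision.camera_info(cam);K=np.array(c["mtx"]);R=np.array(c["R"]);t=np.array(c["t"])
    v,u=np.mgrid[:400,:640]
    P=np.stack([(u-K[0,2])/K[0,0]*depth,(v-K[1,2])/K[1,1]*depth,depth],-1)
    return (P-t)@R
def ray(cam,u,v):
    c=vision.camera_info(cam);R=np.array(c["R"]);t=np.array(c["t"])
    return -R.T@t, R.T@(np.linalg.inv(np.array(c["mtx"]))@np.array([u,v,1.0]))
E
python3 - <<'E'
from h import *
for n in("top","side"):
    i,d=vision.grab_frame(n); cv2.imwrite(f"pics/{n}0.png",i); np.savez(f"{n}0.npz",i=i,d=d)
    C=cloud(n,d); c=vision.camera_info(n); print(n,-np.array(c["R"]).T@c["t"],c["mtx"][0][0])
    for t in("pin_handle","tool_block","tensioner","tensioner_eye","driver_centre","drive_plate","lock_zone","tea_bottle","plotter","mouse"):
        for r in models.recognise(n,t):
            u,v=map(int,r["point"]); print(t,round(r["p"],2),(u,v),C[v,u].round(3),d[v,u].round(3))
print(get_state()["time"],ctrl.pinch_z,get_state()["eef_rot"])
E
```

```text
pics
top [ 0.28494288 -0.09088919  1.32215979] 503.9245411943607
pin_handle 0.62 (161, 202) [0.526 0.285 0.145] 1.203
pin_handle 0.61 (352, 235) [ 0.465 -0.174  0.099] 1.234
pin_handle 0.52 (362, 277) [ 0.363 -0.198  0.112] 1.201
pin_handle 0.43 (387, 241) [ 0.456 -0.264  0.072] 1.258
pin_handle 0.21 (447, 247) [ 0.452 -0.427  0.018] 1.31
tool_block 0.75 (352, 215) [ 0.526 -0.178  0.039] 1.305
tensioner 0.94 (169, 208) [0.521 0.28  0.098] 1.248
tensioner 0.4 (335, 118) [ 0.751 -0.126  0.139] 1.253
tensioner_eye 0.72 (287, 283) [ 0.348 -0.015  0.024] 1.285
tensioner_eye 0.65 (169, 207) [0.517 0.27  0.129] 1.216
drive_plate 0.96 (161, 202) [0.526 0.285 0.145] 1.203
drive_plate 0.42 (446, 246) [ 0.454 -0.424  0.02 ] 1.308
lock_zone 0.87 (161, 201) [0.529 0.286 0.143] 1.206
tea_bottle 0.72 (338, 118) [ 0.752 -0.134  0.137] 1.255
tea_bottle 0.66 (355, 235) [ 0.465 -0.182  0.098] 1.234
tea_bottle 0.24 (428, 300) [ 0.315 -0.376  0.015] 1.285
plotter 0.82 (180, 167) [0.622 0.256 0.113] 1.254
mouse 0.65 (163, 201) [0.526 0.278 0.154] 1.194
mouse 0.61 (435, 180) [ 0.626 -0.396  0.033] 1.33
mou
[... 238 characters left out ...]
 262) [ 0.502 -0.202  0.045] 0.82
tensioner 0.56 (244, 138) [0.522 0.267 0.147] 1.108
tensioner_eye 0.81 (241, 142) [0.525 0.303 0.12 ] 1.15
tensioner_eye 0.49 (251, 147) [0.536 0.259 0.119] 1.124
driver_centre 0.76 (352, 233) [ 0.562 -0.191  0.089] 0.83
lock_zone 0.89 (249, 147) [0.525 0.245 0.127] 1.105
lock_zone 0.47 (307, 249) [ 0.458 -0.181  0.086] 0.792
tea_bottle 0.74 (409, 191) [ 0.752 -0.157  0.111] 0.926
plotter 0.75 (280, 150) [0.615 0.234 0.098] 1.152
plotter 0.59 (230, 245) [ 0.353 -0.01   0.026] 0.902
mouse 0.88 (446, 308) [ 0.617 -0.411  0.034] 0.727
mouse 0.41 (308, 250) [ 0.46  -0.181  0.082] 0.797
1.1 -0.0187 [-9.87123075e-06  1.29550488e-01  9.91572826e-01 -3.33597641e-05]
```

View pics/top0.png

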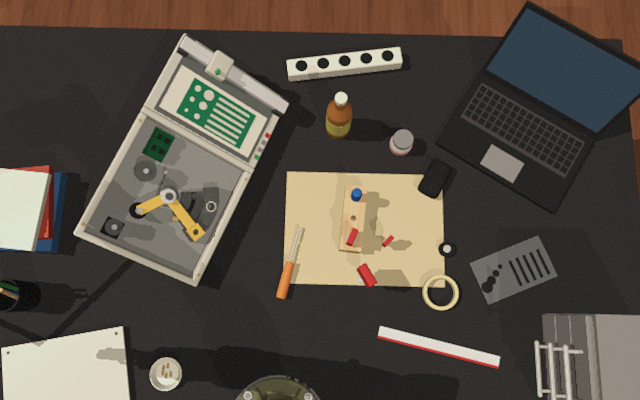

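View pics/side0.png

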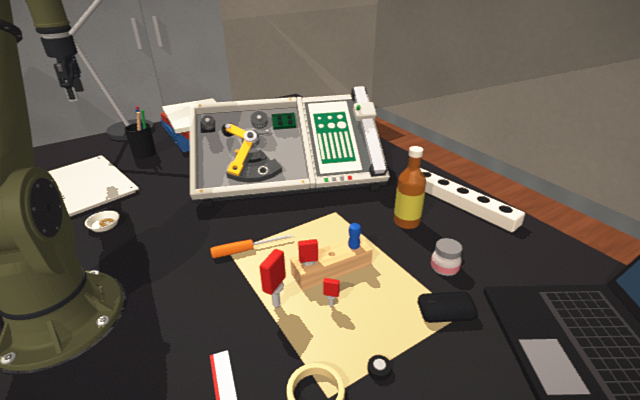

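```bash
python3 - <<'E'
import cv2,numpy as np
a=cv2.imread("pics/top0.png");s=cv2.imread("pics/side0.png")
f=lambda i,u,v,w,h,k:cv2.resize(i[v:v+h,u:u+w],None,fx=k,fy=k,interpolation=cv2.INTER_CUBIC)
A=f(a,100,150,100,100,4);B=f(a,320,195,100,100,4)
cv2.imwrite("pics/crop1.png",np.hstack([A,B]))
E
```

```text
(no output)
```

View pics/crop1.png

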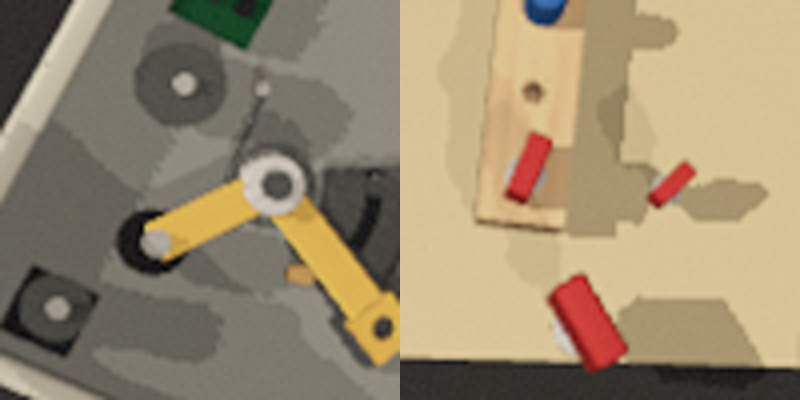

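The top picture shows the yellow arm's pivot at about (169,195) and its eye at (195,232). The white-ringed hole is at (211,207). There are three red pins: a big one at (367,275), a small one at (387,241), and one in the tool block's outer hole at (352,237). The one in the block is the middle-sized pin named in the task, and the crop confirms it.

```bash
cat >> h.py <<'E'
def Rp(yaw):
    c,s=np.cos(yaw),np.sin(yaw); a=np.pi/6
    x=np.array([c*np.cos(a),s*np.cos(a),np.sin(a)]); y=np.array([-s,c,0]); return np.stack([x,y,np.cross(x,y)],1)
E
python3 - <<'E'
from h import *
from scipy.optimize import least_squares
a=np.load("top0.npz");i,d=a["i"],a["d"];C=cloud("top",d)
hsv=cv2.cvtColor(i,cv2.COLOR_BGR2HSV)
# pin handle top
red=((hsv[...,0]<8)|(hsv[...,0]>172))&(hsv[...,1]>150)&(C[...,2]>.088)&(C[...,2]<.106)
red[:,:340]=0;red[:225]=0;red[255:]=0;red[:,370:]=0
P=C[red];r=cv2.minAreaRect((P[:,:2]*1000).astype(np.float32));print("pin",red.sum(),P.mean(0).round(4),r,cv2.minAreaRect(np.argwhere(red)[:,::-1].astype(np.float32)))
s=np.load("side0.npz");Cs=cloud("side",s["d"]);hs=cv2.cvtColor(s["i"],cv2.COLOR_BGR2HSV)
rs=((hs[...,0]<8)|(hs[...,0]>172))&(hs[...,1]>150);rs[:235]=0;rs[268:]=0;rs[:,:296]=0;rs[:,320:]=0
print("side",rs.sum(),Cs[rs].mean(0),Cs[rs].min(0),Cs[rs].max(0))
# bay floor plane: tilt 30 deg known
m=np.zeros((400,640),np.uint8);cv2.fillPoly(m,[np.array([[150,120],[240,165],[195,270],[95,230]])],1)
F=C[(m>0)&(d>0)]
f=lambda p:(F@Rp(p[0])[:,2]-p[1])
s0=min((least_squares(f,[y,0.1],loss="soft_l1",f_scale=.003) for y in(0.8,1.1,1.4)),key=lambda s:s.cost)
yaw=s0.x[0];n=Rp(yaw)[:,2];h=C@n
hist,e=np.histogram(h[(m>0)&(d>0)],bins=np.arange(s0.x[1]-.03,s0.x[1]+.07,.002));print("yaw",yaw,s0.x);print([(round(1000*(b-s0.x[1])),int(c)) for b,c in zip(e,hist)])
for nm,(u,v) in dict(boss=(169,195),eye=(195,232),ring=(211,207),quad=(200,200),rim1=(130,150),rim2=(140,260),rim3=(235,200)).items():
    q=h[v-2:v+3,u-2:u+3];print(nm,(1000*(np.median(q)-s0.x[1])).round(1))
cr=np.hstack([cv2.resize(i[180:245,160:225],(400,400),interpolation=cv2.INTER_CUBIC),cv2.resize(s["i"][120:185,220:285],(400,400),interpolation=cv2.INTER_CUBIC)]);cv2.imwrite("pics/crop2.png",cr)
E
```

```text
pin 95 [ 0.4618 -0.1744  0.0979] ((462.2318420410156, -174.35391235351562), (14.168036460876465, 40.38810348510742), 66.46714782714844) ((351.8287353515625, 236.376708984375), (5.793241024017334, 16.2210750579834), 24.443954467773438)
side 410 [ 0.45955506 -0.18147857  0.08182488] [ 0.15468937 -0.71568611  0.05061582] [ 0.4803223  -0.16414462  0.59628487]
yaw 1.1666510461254553 [ 1.16665105 -0.14032004]
[(-30, 0), (-28, 0), (-26, 0), (-24, 0), (-22, 0), (-20, 0), (-18, 0), (-16, 0), (-14, 1), (-12, 17), (-10, 129), (-8, 534), (-6, 1565), (-4, 2539), (-2, 2238), (0, 1119), (2, 374), (4, 172), (6, 257), (8, 343), (10, 313), (12, 206), (14, 107), (16, 103), (18, 154), (20, 269), (22, 285), (24, 266), (26, 237), (28, 225), (30, 242), (32, 259), (34, 229), (36, 139), (38, 72), (40, 52), (42, 30), (44, 20), (46, 22), (48, 12), (50, 2), (52, 0), (54, 0), (56, 0), (58, 0), (60, 0), (62, 0), (64, 0), (66, 0)]
boss 46.2
eye 21.1
ring 3.1
quad 10.4
rim1 -2.3
rim2 26.7
rim3 25.8
```

View pics/crop2.png

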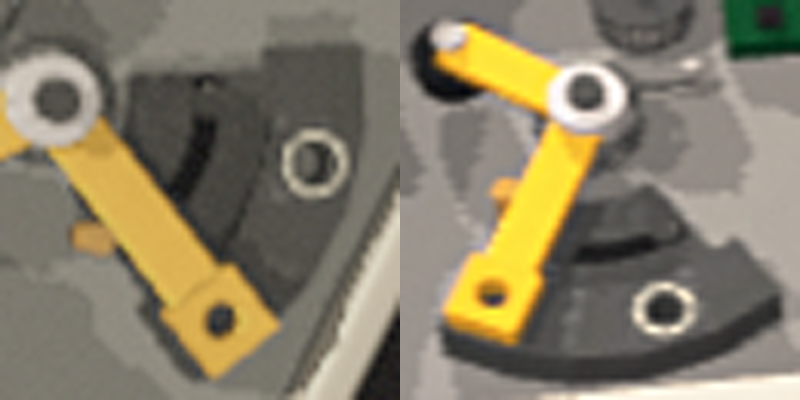

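The crop shows the boss at crop (55,98), the eye at (221,320) and the ring at (315,163) in the top view. In the side view they are at (185,95), (92,294) and (264,308). I'll fit the plate's pose jointly from these six points.

```bash
cat > fit.py <<'E'
from h import *
from scipy.optimize import least_squares
k=65/400
pt=lambda o,c:np.array(o)+(np.array(c)+.5)*k-.5
obs={"top":[pt((160,180),c) for c in((54,98),(222,320),(315,163))],"side":[pt((220,120),c) for c in((185,95),(92,294),(264,308))]}
def pts(p):
    R=Rp(p[0]);o=p[1:4]
    f=lambda q,r,h:o+R@np.array([r*np.cos(q),r*np.sin(q),h])
    a0=np.arctan2(.435,-.9)
    return [f(0,0,.041),f(a0,.11,.030),f(a0+p[4],.11,.016)]
def res(p): return np.concatenate([w2px(c,X)-o for c in obs for X,o in zip(pts(p),obs[c])])
s=least_squares(res,[1.15,.52,.28,.1,.7])
if __name__=="__main__":
    print(s.x.round(4),res(s.x).round(2)); print(np.array(pts(s.x)).round(4))
    np.save("plate.npy",s.x)
    # triangulate independently
    for j in range(3):
        A=[];b=[]
        for c in obs:
            o,dv=ray(c,*obs[c][j]);dv/=np.linalg.norm(dv);M=np.eye(3)-np.outer(dv,dv);A.append(M);b.append(M@o)
        print(np.linalg.lstsq(np.vstack(A),np.concatenate(b),rcond=None)[0].round(4))
    for c in obs: print(c,[x.round(1) for x in obs[c]])
    # pin handle top centre reprojected, and side estimate
    print(w2px("side",[.462,-.1744,.074]),w2px("top",[.462,-.1744,.098]))
    q=get_state()
    from scipy.spatial.transform import Rotation as Ro
    def quat(M): x=Ro.from_matrix(M).as_quat();return x[[3,0,1,2]]
    R=Rp(s.x[0])
    for sg in(1,-1):
        y=sg*R[:,1];z=-R[:,2];M=np.stack([np.cross(y,z),y,z],1)
        for X in pts(s.x)[1:]: 
            for hh in (.12,.03):print(sg,ctrl.ik(X+R[:,2]*hh,quat(M)))
    al=np.deg2rad(66.467)
    for t in (0,1,2,3): print(t,al+t*np.pi/2)
E
python3 fit.py
```

```text
[1.1693 0.5473 0.2841 0.1194 0.6912] [ 0.41  0.3  -0.19  0.02 -0.39 -0.1   0.   -0.84  0.12  0.14  0.18  0.63]
[[0.5393 0.2652 0.1549]
 [0.4638 0.2101 0.0958]
 [0.5322 0.1813 0.0798]]
[0.5403 0.2675 0.1514]
[0.4636 0.2095 0.0966]
[0.5313 0.1797 0.0828]
top [array([168.4, 195.5]), array([195.7, 231.6]), array([210.8, 206.1])]
side [array([249.6, 135. ]), array([234.5, 167.4]), array([262.5, 169.6])]
[307.22787131 251.07129623] [351.97369763 236.1752968 ]
1 [-0.86130191  0.36716857  1.15430954  2.22125302 -1.07593396  1.0253242
 -2.56941189]
1 [ 0.64748837  0.5471661  -1.12353332  2.27845283  0.42255813  0.25321582
  2.03015993]
1 [-0.69471521  0.54912852  1.15270076  2.0918583  -1.15613578  1.19843168
 -2.46025643]
1 [ 0.68570414  0.69125138 -1.14208335  2.1357905   0.58808094  0.37726309
  1.98258846]
-1 [-0.19732278  0.19351953  0.22424018  2.21514504 -0.85965648  0.72288774
  0.27536639]
-1 [ 0.04690806  0.35645661 -0.21937372  2.28414172 -1.05058175  0.42338722
  0.40649619]
-1 [-0.10813041  0.31930595  0.21776186  2.085692   -0.86772013  0.77710667
  0.33986553]
-1 [ 0.0773265   0.45804082 -0.16041212  2.14200423 -0.95321555  0.49029001
  0.38367017]
0 1.160067993923071
1 2.7308643207179673
2 4.301660647512864
3 5.87245697430776
```

```bash
cat >> h.py <<'E'
from scipy.spatial.transform import Rotation as Ro
def quat(M): return Ro.from_matrix(M).as_quat()[[3,0,1,2]]
def toolR(y,z): return np.stack([np.cross(y,z),y,z],1)
def st(*a):
    s=get_state();print(*a,"t%.1f"%s["time"],s["tcp_pos"].round(4) if hasattr(s["tcp_pos"],"round") else s["tcp_pos"],"F",np.round(s["contact_force"],1),"w%.4f"%s["width"],"gf",np.round(s["gripper_force"],1));return s
E
python3 - <<'E'
from h import *
a=np.deg2rad(66.467);q=quat(toolR(np.array([np.cos(a),np.sin(a),0]),np.array([0,0,-1.])))
s=st();p=np.array(s["tcp_pos"])
ctrl.movel([.2,.5,.33],max_speed=.3);st()
ctrl.movep([.462,-.1744,.18],q);st()
ctrl.movel([.462,-.1744,.0573],max_speed=.15);st()
ctrl.close_gripper(force=100);st("grip")
ctrl.movel([.462,-.1744,.15],max_speed=.12);st("lift")
i,_=vision.grab_frame("side");cv2.imwrite("pics/lift.png",cv2.resize(i[150:300,230:400],None,fx=3,fy=3))
E
```

```text
t1.1 [0.1606 0.604  0.21  ] F [ 0.3 -0.  -0.5] w0.0854 gf 0.0
t1.8 [0.1993 0.5004 0.3291] F [ 0.3  0.  -1.1] w0.0854 gf 0.0
t4.4 [ 0.4625 -0.1736  0.1799] F [-0.2 -0.3 -0.8] w0.0853 gf 0.0
t5.4 [ 0.4625 -0.1747  0.0579] F [-0.1  0.6  0.5] w0.0852 gf 0.0
grip t6.0 [ 0.4622 -0.1744  0.0576] F [-0.2  1.1  6. ] w0.0139 gf 97.9
lift t7.0 [ 0.4616 -0.174   0.1494] F [-0.9 -0.3 -0.4] w0.0136 gf 97.7
```

View pics/lift.png

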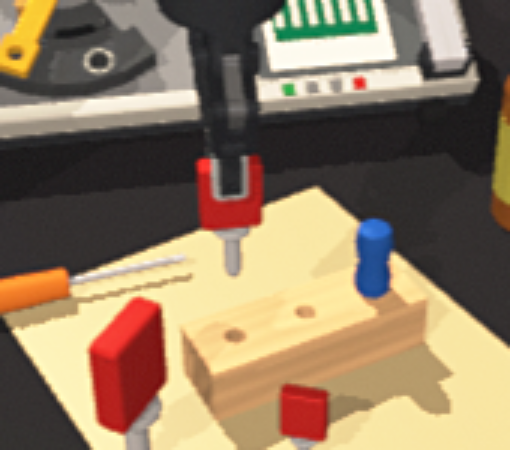

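The pin is held upright, with its tip at about side (307.7,241.5). Next I'll move over the eye and check.

```bash
cat >> h.py <<'E'
L=.0503; a0=np.arctan2(.435,-.9)
PL=np.load("plate.npy"); PR=Rp(PL[0]); PO=PL[1:4]
QT=quat(toolR(-PR[:,1],-PR[:,2]))
def tcp(qq,h,r=.11,dx=0,dy=0):  # TCP that puts pin tip over swing qq at plate height h
    return PO+PR@np.array([r*np.cos(a0+qq)+dx,r*np.sin(a0+qq)+dy,h+L])
def plate(F): return (PR.T@np.asarray(F)).round(1)
def tip(): 
    s=get_state();M=Ro.from_quat(np.array(s["eef_rot"])[[1,2,3,0]]).as_matrix()
    X=np.array(s["tcp_pos"])+M[:,2]*L; return PR.T@(X-PO),X
E
python3 - <<'E'
from h import *
print(w2px("side",[.4616,-.174,.099]))
ctrl.movel([.462,-.1744,.30],max_speed=.25)
ctrl.movep(tcp(0,.14),QT);st()
ctrl.movel(tcp(0,.042),max_speed=.15);s=st();print(tip(),"F plate",plate(s["contact_force"]),tcp(0,.042),s["qpos"])
for n in("top","side"):
    i,_=vision.grab_frame(n);print(n,w2px(n,tip()[1]))
    u,v=map(int,w2px(n,tip()[1]));cv2.imwrite(f"{n}c.png",cv2.resize(i[v-32:v+33,u-32:u+33],(400,400),interpolation=cv2.INTER_CUBIC));print(u-32,v-32)
cv2.imwrite("pics/eye.png",np.hstack([cv2.imread("topc.png"),cv2.imread("sidec.png")]))
E
```

```text
[306.60740142 241.42018187]
t9.0 [0.4328 0.1358 0.2343] F [ 1.3 -0.1 -0.5] w0.0137 gf 97.7
t9.8 [0.4522 0.1806 0.1501] F [ 0.4 -1.4 -1.4] w0.0138 gf 97.7
(array([-0.09933045,  0.04706028,  0.04254412]), array([0.46204172, 0.2037369 , 0.10653896])) F plate [-1.7 -0.9 -0.6] [0.45167545 0.18138551 0.14977485] [-0.72067735  0.41437097  0.89425367  2.27117643 -1.21761393  0.88947335
  0.6588651 ]
top [196.92332822 231.66171106]
164 199
side [234.39812131 164.83424633]
202 132
```

View pics/eye.png

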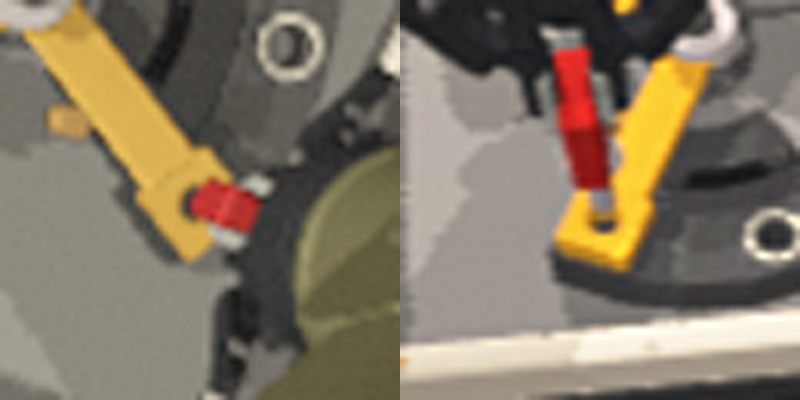

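The tip is in line with the eye in both views: side tip (234,165) over hole (234.6,168). I'll descend and feel.

```bash
python3 - <<'E'
from h import *
for h in (.034,.029,.025,.022,.019):
    ctrl.movel(tcp(0,h),max_speed=.04);s=get_state();F=plate(s["contact_force"]);t=tip()[0]
    print(h,t.round(4),F,"t%.1f"%s["time"])
    if F[2]>6: break
print(plate(s["wrist_torque"]),s["wrist_torque"])
E
```

```text
0.034 [-0.0991  0.0481  0.0338] [-0.4  0.2  0.1] t10.2
0.029 [-0.0992  0.048   0.0287] [-0.1  0.9 -0.5] t10.5
0.025 [-0.0988  0.0481  0.0248] [ 1.1  0.  -0.1] t10.8
0.022 [-0.0985  0.0482  0.0217] [ 3.   1.1 -1.7] t11.0
0.019 [-0.0986  0.0481  0.0187] [ 4.2  0.3 -2.4] t11.2
[ 0.1 -0.5  0. ] [ 0.48572623 -0.1548379   0.07244587]
```

The tip is through the eye, with a slight radial load. I'll swing the arm, nulling the radial force as it goes.

```bash
python3 - <<'E'
from h import *
dr=-.0015
for q in np.append(np.arange(.06,PL[4],.08),PL[4]+.015):
    ctrl.movel(tcp(q,.0195,.11+dr),max_speed=.06);s=get_state();F=PR.T@np.asarray(s["contact_force"])
    e=np.array([np.cos(a0+q),np.sin(a0+q)]);fr=F[:2]@e;ft=F[1]*e[0]-F[0]*e[1];t=tip()[0]
    print("%.3f"%q,"fr %.1f ft %.1f fz %.1f"%(fr,ft,F[2]),"r %.4f q %.4f h %.4f"%(np.hypot(*t[:2]),(np.arctan2(t[1],t[0])-a0)%(2*np.pi),t[2]),"dr %.4f"%dr,"w %.4f"%s["width"],"t%.1f"%s["time"])
    dr+=np.clip(fr*.0001,-.0005,.0005)
    if abs(fr)>25 or abs(ft)>25 or abs(F[2])>15: break
open("dr.txt","w").write(str(dr))
n="side";i,_=vision.grab_frame(n);u,v=map(int,w2px(n,tip()[1]));cv2.imwrite("pics/swing.png",cv2.resize(i[v-50:v+30,u-50:u+50],None,fx=6,fy=6,interpolation=cv2.INTER_CUBIC))
E
```

```text
0.060 fr -1.9 ft -2.3 fz -1.3 r 0.1088 q 0.0585 h 0.0194 dr -0.0015 w 0.0135 t11.5
0.140 fr -1.3 ft -2.8 fz -0.8 r 0.1084 q 0.1390 h 0.0195 dr -0.0017 w 0.0137 t11.8
0.220 fr -2.0 ft -4.7 fz -0.1 r 0.1083 q 0.2183 h 0.0194 dr -0.0018 w 0.0136 t12.1
0.300 fr -2.3 ft -3.8 fz -0.8 r 0.1081 q 0.2964 h 0.0194 dr -0.0020 w 0.0136 t12.4
0.380 fr -1.7 ft -5.1 fz -0.3 r 0.1079 q 0.3758 h 0.0194 dr -0.0023 w 0.0140 t12.7
0.460 fr -2.2 ft -3.9 fz -0.7 r 0.1077 q 0.4547 h 0.0194 dr -0.0024 w 0.0138 t13.0
0.540 fr -2.1 ft -4.9 fz 0.1 r 0.1075 q 0.5342 h 0.0194 dr -0.0026 w 0.0137 t13.3
0.620 fr -1.7 ft -5.1 fz -1.1 r 0.1074 q 0.6127 h 0.0194 dr -0.0029 w 0.0137 t13.6
0.706 fr -1.5 ft -5.2 fz -1.7 r 0.1072 q 0.6969 h 0.0193 dr -0.0030 w 0.0134 t13.8
```

View pics/swing.png

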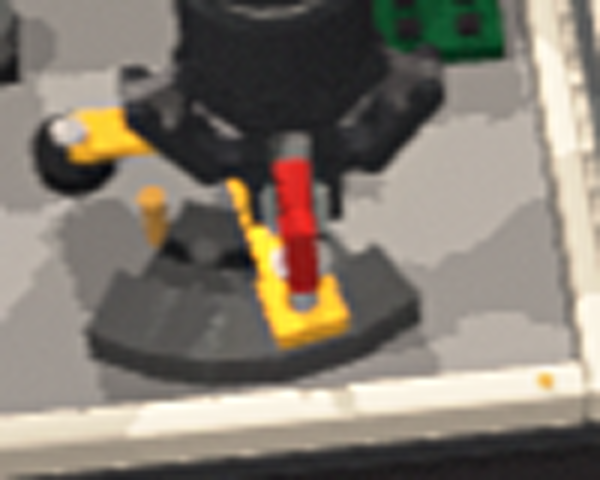

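The arm follows the pin, and the hole is covered by the eye. Next I'll probe down for it.

```bash
python3 - <<'E'
from h import *
dr=-.002
found=None
for q in (.70,.72,.68,.74,.66,.76,.64):
    ctrl.movel(tcp(q,.0195,.11+dr),max_speed=.06)
    for h in (.0165,.014,.0115,.009):
        ctrl.movel(tcp(q,h,.11+dr),max_speed=.04);s=get_state();F=PR.T@np.asarray(s["contact_force"]);t=tip()[0]
        if F[2]>7: break
    e=np.array([np.cos(a0+q),np.sin(a0+q)]);fr=F[:2]@e;ft=F[1]*e[0]-F[0]*e[1]
    print("%.3f h %.4f"%(q,h),"fr %.1f ft %.1f fz %.1f"%(fr,ft,F[2]),"r %.4f q %.4f h %.4f"%(np.hypot(*t[:2]),(np.arctan2(t[1],t[0])-a0)%(2*np.pi),t[2]),"t%.1f"%s["time"])
    if F[2]<=7 and t[2]<.012: print("in");break
E
```

```text
0.700 h 0.0090 fr -2.5 ft -5.3 fz -1.0 r 0.1081 q 0.6892 h 0.0089 t15.2
in
```

It's in the hole. I'll push home in steps with the lateral force watched.

```bash
python3 - <<'E'
from h import *
q,dr=.70,-.002
for h in (.006,.003,0,-.003,-.0055,-.007,-.008,-.009,-.010,-.011,-.012):
    ctrl.movel(tcp(q,h,.11+dr),max_speed=.04);s=get_state();F=PR.T@np.asarray(s["contact_force"]);t=tip()[0]
    e=np.array([np.cos(a0+q),np.sin(a0+q)]);fr=F[:2]@e;ft=F[1]*e[0]-F[0]*e[1]
    print("h %.4f"%h,"fr %.1f ft %.1f fz %.1f"%(fr,ft,F[2]),"r %.4f q %.4f h %.4f"%(np.hypot(*t[:2]),(np.arctan2(t[1],t[0])-a0)%(2*np.pi),t[2]),"w %.4f t%.1f"%(s["width"],s["time"]))
    if F[2]>15: break
    if abs(ft)>14: q+=np.sign(ft)*.008
    if abs(fr)>10: dr+=np.sign(fr)*.0007
E
```

```text
h 0.0060 fr -2.1 ft -5.2 fz -0.7 r 0.1080 q 0.6889 h 0.0058 w 0.0139 t15.4
h 0.0030 fr -2.6 ft -4.6 fz -1.0 r 0.1080 q 0.6891 h 0.0028 w 0.0137 t15.7
h 0.0000 fr -1.2 ft -4.8 fz -1.5 r 0.1081 q 0.6888 h -0.0002 w 0.0138 t15.9
h -0.0030 fr -2.0 ft -4.4 fz -1.5 r 0.1081 q 0.6890 h -0.0032 w 0.0142 t16.1
h -0.0055 fr -2.1 ft -5.0 fz -0.7 r 0.1081 q 0.6896 h -0.0056 w 0.0141 t16.4
h -0.0070 fr -2.3 ft -5.2 fz 0.1 r 0.1081 q 0.6907 h -0.0070 w 0.0139 t16.6
h -0.0080 fr -2.2 ft -4.5 fz 2.7 r 0.1081 q 0.6933 h -0.0077 w 0.0137 t16.9
h -0.0090 fr -3.5 ft -6.7 fz 12.1 r 0.1081 q 0.6957 h -0.0078 w 0.0137 t17.1
h -0.0100 fr -4.3 ft -8.4 fz 21.4 r 0.1081 q 0.6980 h -0.0080 w 0.0139 t17.4
```

The collar is seated: 21 N axial at -8 mm. I'll let the pin settle against the hole wall, release, retreat and check.

```bash
python3 - <<'E'
from h import *
for q,h in ((.69,-.009),(.68,-.009)):
    ctrl.movel(tcp(q,h,.108),max_speed=.03);s=get_state();print(q,plate(s["contact_force"]),tip()[0].round(4))
ctrl.ungrasp();st("open")
ctrl.movel(tcp(.68,.09,.108),max_speed=.1)
ctrl.movep([.36,-.05,.35],QT);st("away")
ctrl.pause(.3)
for n,(u,v) in dict(top=(150,165),side=(205,100)).items():
    i,_=vision.grab_frame(n);cv2.imwrite(f"{n}c.png",cv2.resize(i[v:v+80,u:u+80],(400,400),interpolation=cv2.INTER_CUBIC));cv2.imwrite(f"{n}f.png",i)
    print(n,"home handle px",w2px(n,PO+PR@[.109*np.cos(a0+.69),.109*np.sin(a0+.69),.083])-[u,v],"home collar",w2px(n,PO+PR@[.109*np.cos(a0+.69),.109*np.sin(a0+.69),.03])-[u,v])
cv2.imwrite("pics/end.png",np.hstack([cv2.imread("topc.png"),cv2.imread("sidec.png")]))
E
```

```text
0.69 [ 0.9  6.7 11.4] [-0.1051 -0.0255 -0.0078]
0.68 [ 2.8  4.4 10. ] [-0.1051 -0.0252 -0.0078]
open t18.6 [0.5263 0.1716 0.1025] F [ 0.   0.7 -0.4] w0.0852 gf 0.0
away t20.8 [ 0.3604 -0.0486  0.3495] F [ 0.3 -0.9 -0.1] w0.0855 gf 0.0
top home handle px [67.47433514 41.74360012] home collar [61.48987476 41.08981381]
side home handle px [56.07265678 56.33586553] home collar [57.21387658 67.25425912]
```

View pics/end.png

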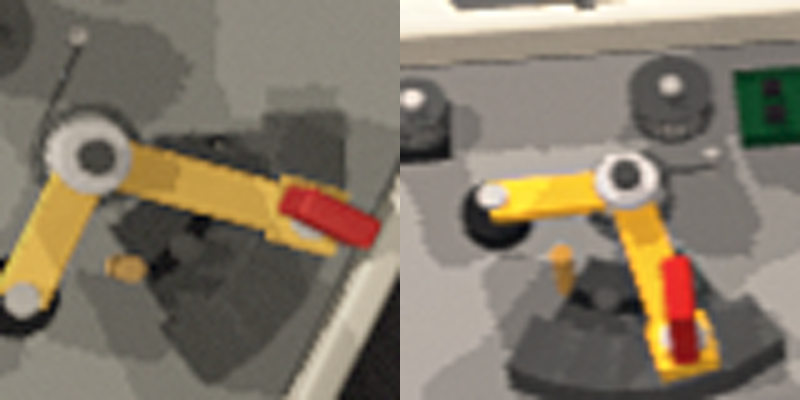

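The picture shows the arm held back by the pin, with the collar on the eye block. The handle is at about crop (330,217), where (337,209) was expected, and the gripper is clear.

```bash
python3 -c "
from h import *
print(ticket.close_job())"
```

```text
the job is handed in; nothing more can be done
None
```

The tensioner arm is swung back and held by the middle-sized red pin alone, pushed fully home; the gripper is clear, no other object was touched, and the job was handed in at about 21 s.

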